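# Complete the row of cartons in the packing-table rack

## Task

Two tall slim cartons stand upright against the end wall of the open metal rack. Take the third carton of that same size from among the other goods on the table, stand it upright in the gap beside them, facing the same way and in line with them, then slide the rack's end stop up until the whole row is held snug between the stop and the wall.

Things in the scene. Friction and masses are not known exactly. Their poses are not given: they have to be found in the camera images.
- carton: The carton to load: plain brown cardboard, 100 mm (its x) by 45 mm thick (its y) by 140 mm tall (its z), about 0.35 kg, pale tape strip along x on its top, standing upright on the table to the robot's right. Origin: centre of its underside. Gripped across the 45 mm. The 70 x 45 x 80 mm carton and the 85 mm thick one near it are not wanted.
- neighbour: The one nearer the stop of the two loose cartons already in the rack; same size and axes, and about the same mass, as the carton to load (100 x 45 x 140 mm), origin at the centre of its underside. The other stands between it and the end wall.
- rack: Fixed aluminium rack, 180 mm (x) by 360 mm (y), floor 6 mm thick, lips 12 mm high along both long sides, otherwise open. Origin: centre of its underside. End wall at +y: inner face y = 174 mm, top 136 mm above the table. Two cartons stand at it on x = 0, the sliding stop is at the -y end; gap between them 145 to 195 mm at the start. Three cartons packed tight reach from y = 174 to 39 mm.
- stop_grip (a point): Point 120 mm above the table on the axis of the end stop's upright black post (26 mm round, top at 136 mm). Rack axes. The stop slides along rack y at x = 0 (2 N, plus the cartons' drag) and stays put. Its dark steel face (130 wide, top at 113 mm) is 40 mm to +y of this point; its foot, 16 mm high, lies under the post. With three cartons packed tight this point is at rack y = -1 mm.
Mind the look-alikes: they are no part of the job. Leave any blue look-alike of the carton alone.

How it is judged:
At the end, for the whole second after the job is handed in: The carton stands upright (7 deg) on the rack floor beside the neighbour: 45 +/- 14 mm between centres, in line within 20 mm, square within 10 deg. The neighbour is upright and in place (15 mm along, 30 mm across). The stop leaves at most 15 mm slack in the row. All at rest (x of carton in the frame of neighbour between -0.02 and 0.02 m and x of neighbour in the frame of rack between -0.03 and 0.03 m and y of carton in the frame of neighbour between -0.059 and -0.031 m and y of neighbour in the frame of rack between 0.0915 and 0.1215 m and z of carton in the frame of rack below 0.012 m and angle between each of carton, neighbour's own z axis and vertical below 0.12 rad and angle between the x axis of carton and the x axis of rack, either way round below 0.18 rad and y of stop_grip in the frame of rack above -0.016 m and linear speed of carton below 0.02 m/s); the robot touches nothing.
It also fails if it takes over 48 s, if anything falls off the work surface, if the arm or the gripper's body presses on something with over 40 N, if the wrist force passes 120 N, or if a joint passes its speed limit or range.

## Robot

A 6-joint arm with a two-finger parallel gripper is mounted at the origin on the work surface. World frame = base frame: x ahead of the robot, y to its left, z up, the work surface at z = 0. Lengths are in m, angles in rad, forces in N, time in s.
With the tool pointing down it reaches from about 0.325 to 0.85 m from the base axis. Payload 4.4 kg.
Tool frame: the origin (TCP) lies at the very end of the fingers, on their centre line; the grasp point (between the pads) lies 19 mm behind it (arm.pinch_z is the y of the grasp point in the tool frame, in m); y points along the fingers, x is the direction in which the jaws open and shut, and the axes are right-handed (so a half turn about y gives the same grasp; the last joint's range is limited). The gripper opens to 94 mm and grips with 3 to 60 N. Pads are 16 mm wide; open, the fingers measure 119 mm over their backs; the gripper's body (75 mm by 177 mm) begins 78 mm behind the grasp point.
Start: joints at [-1.315, 0.207, 1.542, -0, 1.393, -0.15], TCP at [0.227, -0.528, 0.205] pointing down, gripper open.
Joint ranges: [-2.73, 2.73], [-0.86, 2.22], [0.23, 2.46], [-1.11, 4.25], [0.08, 2.63], [-2.82, 2.82]. Speed limits (rad/s): [2.79, 2.79, 3.14, 3.14, 3.14, 3.14].

## Interface

Orientations are given as a rotation vector (axis times angle).
In Python, from bench import arm gives the robot as it stands.
- The arm moves only by the tool jog_arm, never from a script. Its argument "plan" is a list that holds one entry, the list of rows, each a list of 7 numbers: the shift along the tool's x, y, z normalised to -1 to 1, where 1 is 2 cm, then the turn, a rotation vector about the tool's x, y, z normalised to -1 to 1, where 1 is 6 degrees, then the closure, from 0 (fully open) to 1 (shut). A call has 1 to 10 rows; each row shifts and turns the commanded pose from where the row before left it, along the tool's axes as they then stand; what a row does not reach is not made up. A row lasts 1/12 s, in which the tool goes at most 41.7 mm and 7.16 degrees, less where a joint would pass 70% of its speed; a pose out of reach is approached as far as the arm can. A call with a number of a shift or a turn outside -1 to 1 is refused whole. A call with a gripper value outside its range is refused whole. The fingers move at their own pace and stop on an object; "newtons" is the grip in N (left out, the last holds). Time passes only in rows, so rows that do not move let the fingers close. It gives the time, the measured TCP pose, the force and the opening at its end, in the units of the state.
- arm.state(): the state, without advancing time (a new reading comes with each control period).
- arm.snapshot(name): name is "side" or "top" or "wrist"; returns the picture (384x512x3 uint8, blue, green, red); there is no depth.
- arm.camera_info(name): a dict with "fx", "fy", "cx", "cy" (pixels), "origin" and "orientation" of the camera in the world. Camera axes: x right, y down, z forward; pixel columns grow to the right and rows downward; lengths in m; the calibration is good to about 2 mm. A picture is of the moment at which its call begins: read the wrist's pose just before it. camera_info takes no time and is no camera call; for the wrist camera it gives the pose at the moment of the call.
- arm.close_job(): hands the job in, once; it reports no verdict.
The state is a dict: "clock": time; "joints": joint angles; "qd": joint speeds; "joint_efforts": joint torques, N m; "position": TCP position; "orientation": TCP orientation; "force": force on the tool from outside, world axes, zero at the start; "wrist_torque": the same for the moment, N m; "width": finger opening in m.
Only numpy, scipy, OpenCV 4.12 (cv2) and the standard library are available. Lean on these libraries where they do the work, as an engineer would, in place of code of your own. Each camera call takes 0.05 s, during which the arm holds its last target.

## Working session

There is one attempt and no reset: what is moved stays moved. The work goes in short steps, Python scripts to look and compute and a tool call to move; the robot and the scene stay as the last step left them, time stands still between calls to the robot, and variables do not carry over. Pictures are saved under pics/ and viewed, and the job is handed in when it is done.

Besides the shell and the picture viewer there is one more tool, called after ">>>" as name(argument=value, ...), one argument or row to a line, values as JSON. jog_arm: Moves the arm, as the interface text tells. Scaled input: -1 to 1 covers 2 cm each way for a shift and 6 degrees each way for a turn. Its arguments: {"type":"object","properties":{"plan":{"type":"array","items":{"type":"array","items":{"type":"array","items":{"type":"number","minimum":-1,"maximum":1}}}},"newtons":{"type":"number"}},"required":["plan"]}

```bash
ls; mkdir -p pics
python3 - <<'E'
from bench import arm
import cv2
print(arm.state()); print(arm.pinch_z)
for n in("side","top","wrist"):
    print(n,arm.camera_info(n)); cv2.imwrite(f"pics/{n}0.png",arm.snapshot(n))
E
```

```text
pics
{'clock': 0.0, 'joints': array([-1.31547370e+00,  2.07401923e-01,  1.54294215e+00, -5.04250084e-05,
        1.39351929e+00, -1.50493405e-01]), 'qd': array([-0.00058778, -0.00058069,  0.00016279,  0.00143678,  0.00170635,
       -0.00308997]), 'joint_efforts': array([ 8.19852285e-04, -3.70868146e+01, -2.81417030e+01,  6.98449463e-02,
        3.61136079e-02, -1.88048475e-04]), 'position': array([ 0.22676115, -0.52751115,  0.2043067 ]), 'orientation': array([-1.37277189,  0.90650067, -0.90366951]), 'force': array([ 0.65755382,  0.18666743, -0.66117174]), 'wrist_torque': array([ 0.02173367, -0.0013742 ,  0.02093599]), 'width': 0.09397984970266869}
-0.0188
side {'fx': 410.9910973662611, 'fy': 410.9910973662611, 'cx': 256.3739044408347, 'cy': 191.79886666014494, 'origin': array([0.50408162, 0.8391641 , 0.62404525]), 'orientation': array([-0.09072921,  2.70176145, -1.54859762])}
top {'fx': 364.1105348398883, 'fy': 364.1105348398883, 'cx': 253.10862194891675, 'cy': 191.4917083588232, 'origin': array([ 0.4942416 , -0.02400212,  1.0498409 ]), 'orientation': array([-2.19163915,  2.16748107, -0.13109648])}
wrist {'fx': 324.77023371593447, 'fy': 324.77023371593447, 'cx': 260.4042014391086, 'cy': 194.57651796945, 'origin': array([ 0.30398942, -0.49517581,  0.38508284]), 'orientation': array([ 2.41444572, -1.5915322 , -0.23343644])}
```

View pics/top0.png

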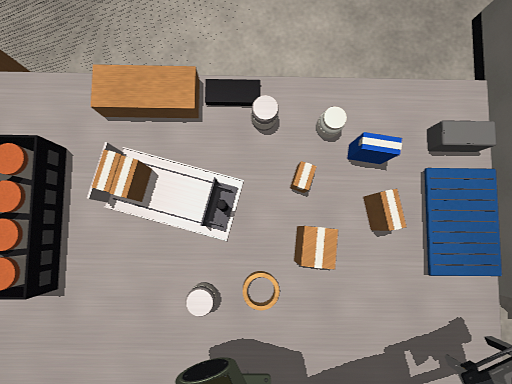

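View pics/side0.png

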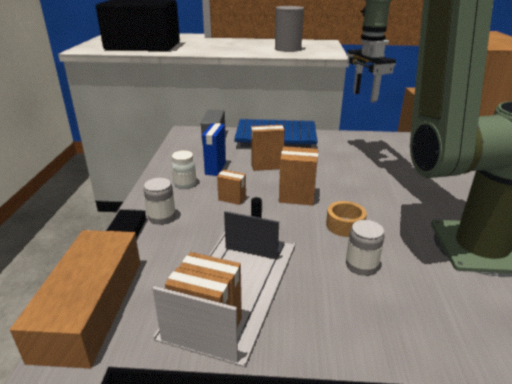

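View pics/wrist0.png

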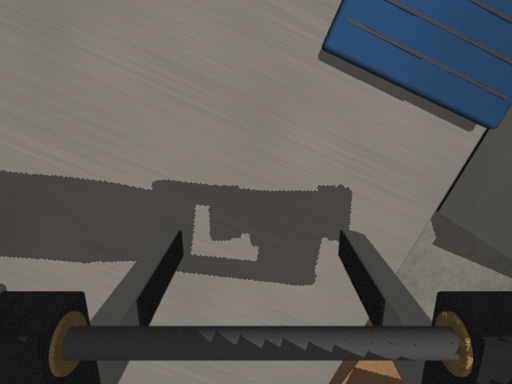

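Brown or carton-like things in the top view:
- (386,210): slim brown carton, tape along its long side. This looks like the target.
- (318,248): the thick 85 mm carton.
- (303,177): the small carton.
- (375,148): the blue look-alike.
- (105,172) and (130,178): the two cartons already in the rack.
- (145,88): the big wooden block.

I'll check the choice in enlarged crops.

Run:
```python
import cv2
a=cv2.imread("pics/top0.png")
cv2.imwrite("pics/c1.png",cv2.resize(a[170:280,285:425],None,fx=5.5,fy=5.4,interpolation=cv2.INTER_CUBIC))
cv2.imwrite("pics/c2.png",cv2.resize(a[135:250,80:250],None,fx=4.7,fy=4.7,interpolation=cv2.INTER_CUBIC))
```

```text
(no output)
```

View pics/c1.png

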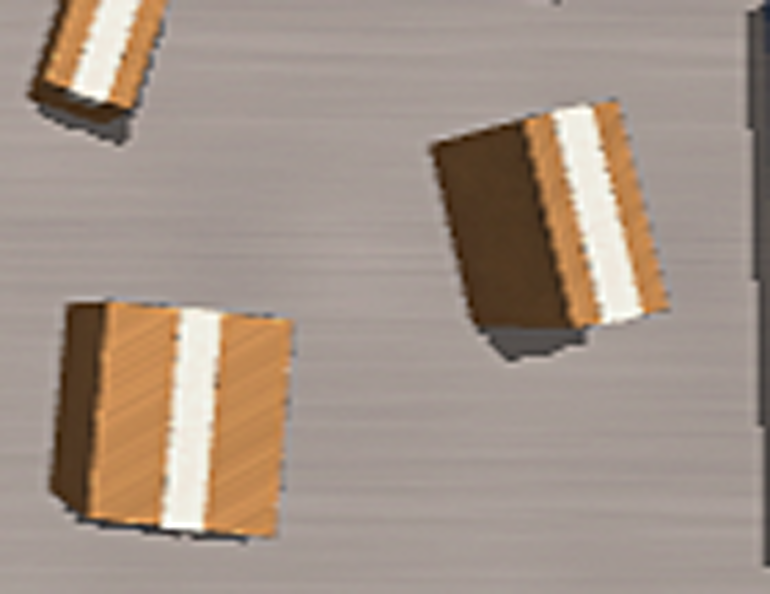

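View pics/c2.png

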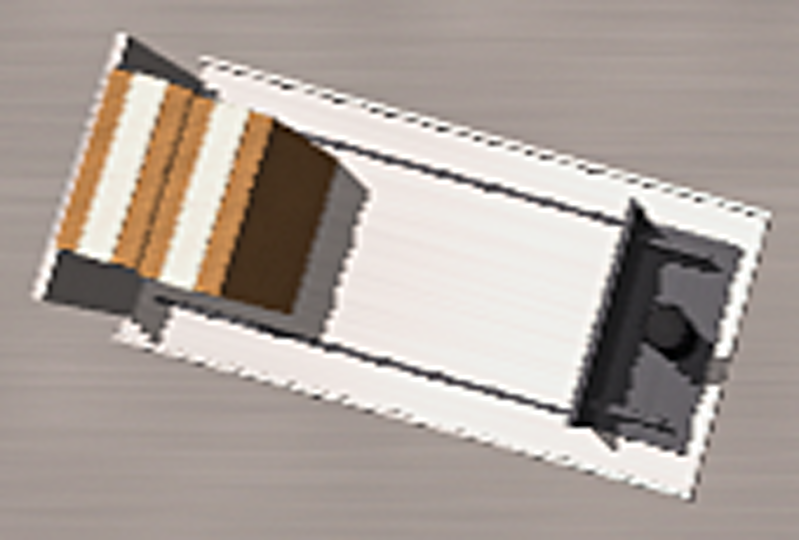

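```bash
cat > h.py <<'E'
from bench import arm
import numpy as np, cv2
from scipy.spatial.transform import Rotation as R
def ray(name,px,z,info=None):
    c=info or arm.camera_info(name)
    px=np.atleast_2d(px).astype(float)
    d=np.c_[(px[:,0]-c["cx"])/c["fx"],(px[:,1]-c["cy"])/c["fy"],np.ones(len(px))]@R.from_rotvec(c["orientation"]).as_matrix().T
    o=c["origin"]; return o+d*((z-o[2])/d[:,2])[:,None]
def proj(name,P,info=None):
    c=info or arm.camera_info(name)
    p=(np.atleast_2d(P)-c["origin"])@R.from_rotvec(c["orientation"]).as_matrix()
    return np.c_[c["fx"]*p[:,0]/p[:,2]+c["cx"],c["fy"]*p[:,1]/p[:,2]+c["cy"]]
def crop(pts,s,off):
    return (np.array(pts)+.5)/np.array(s)-.5+np.array(off)
E
python3 - <<'E'
from h import *
np.set_printoptions(precision=4,suppress=True)
t=ray("top",crop([(525,120),(618,102),(668,310),(582,328)],(5.5,5.4),(285,170)),.14)
def rep(n,t):
    e=t[:,:2]; print(n,e.mean(0),[ (round(float(np.hypot(*(e[(i+1)%4]-e[i]))),4), round(float(np.degrees(np.arctan2(*(e[(i+1)%4]-e[i])[::-1]))),1)) for i in range(4)])
rep("carton",t)
rep("pair",ray("top",crop([(118,70),(275,120),(218,295),(60,247)],4.7,(80,135)),.146))
rk=ray("top",crop([(770,213),(692,500)],4.7,(80,135)),.018)
print(rk)
rk=ray("top",crop([(205,58),(130,340)],4.7,(80,135)),.018)
print("L",rk)
print("wall",ray("top",crop([(123,33),(40,298)],4.7,(80,135)),.136))
print("post",ray("top",crop([(672,328)],4.7,(80,135)),.136))
print("face",ray("top",crop([(632,200),(572,422)],4.7,(80,135)),.113))
print(R.from_rotvec(arm.state()["orientation"]).as_matrix())
E
```

```text
carton [ 0.5448 -0.3958] [(0.0443, -78.3), (0.099, -168.3), (0.0407, 102.4), (0.0995, 13.8)]
pair [0.626  0.3015] [(0.0881, -107.1), (0.0973, 164.5), (0.0872, 73.8), (0.0985, -15.0)]
[[ 0.6307 -0.0164  0.018 ]
 [ 0.4574  0.028   0.018 ]]
L [[0.7215 0.3288 0.018 ]
 [0.5492 0.3656 0.018 ]]
wall [[0.7086 0.333  0.136 ]
 [0.5647 0.3695 0.136 ]]
post [[0.5526 0.0343 0.136 ]]
face [[0.6244 0.059  0.113 ]
 [0.5022 0.0891 0.113 ]]
[[ 0.3948 -0.0005  0.9188]
 [-0.9188  0.0017  0.3948]
 [-0.0017 -1.      0.0002]]
```

The crop confirms (386,210): its top measures about 99 x 43 mm, with centre (0.545, -0.396) and x axis at about 12.5°. The one at (318,248) is roughly square on top, so it is the thick carton. The rack centre is about (0.590, 0.180) with yaw about -14.7°. I'll approach above the target.

>>> jog_arm(
  plan=[
    [[0,0,0,0,0.9,0,0],[0,0,0,0,0.9,0,0],[-0.175,0,1,0,0,0,0],[-0.175,0,1,0,0,0,0],[-0.175,0,1,0,0,0,0],[-0.175,0,1,0,0,0,0],[-0.175,0,1,0,0,0,0],[-0.175,0,1,0,0,0,0],[-0.175,0,1,0,0,0,0],[-0.175,0,1,0,0,0,0]],
  ],
  newtons=25,
)

```text
clock: 0.98
position: [0.3779, -0.4657, 0.205]
orientation: [-1.304, 1.048, -1.047]
force: [0.1, 0.2, -0.8]
width: 0.0941
```

>>> jog_arm(
  plan=[
    [[-0.175,0,1,0,0,0,0],[-0.175,0,1,0,0,0,0],[-0.175,0,1,0,0,0,0],[-0.175,0,1,0,0,0,0],[-0.175,0,1,0,0,0,0],[-0.175,0,1,0,0,0,0],[-0.175,0,1,0,0,0,0],[-0.175,0,1,0,0,0,0],[-0.175,0,0.95,0,0,0,0],[0,0,0,0,0,0,0]],
  ],
)

```text
clock: 1.82
position: [0.5478, -0.395, 0.2046]
orientation: [-1.304, 1.045, -1.045]
force: [-0.8, 0.5, 0.2]
width: 0.0936
```

Run:
```python
from h import *
np.set_printoptions(precision=4,suppress=True)
s=arm.state(); print(s["clock"],s["position"],s["qd"].round(3)); M=R.from_rotvec(s["orientation"]).as_matrix(); print(M, np.degrees(np.arctan2(M[1,0],M[0,0])))
i=arm.camera_info("wrist"); print({k:np.array(v).tolist() for k,v in i.items()})
cv2.imwrite("pics/w1.png",arm.snapshot("wrist"))
```

```text
1.8167 [ 0.5478 -0.395   0.2046] [-0.04  -0.022  0.033 -0.045  0.009 -0.035]
[[ 0.219   0.0008  0.9757]
 [-0.9757  0.0014  0.219 ]
 [-0.0012 -1.      0.0011]] -77.3506937693663
{'fx': 324.77023371593447, 'fy': 324.77023371593447, 'cx': 260.4042014391086, 'cy': 194.57651796945, 'origin': [0.629527018939075, -0.3770913976116658, 0.3853763958152827], 'orientation': [2.267525793480079, -1.8163584863007378, -0.2642427390637639]}
```

View pics/w1.png

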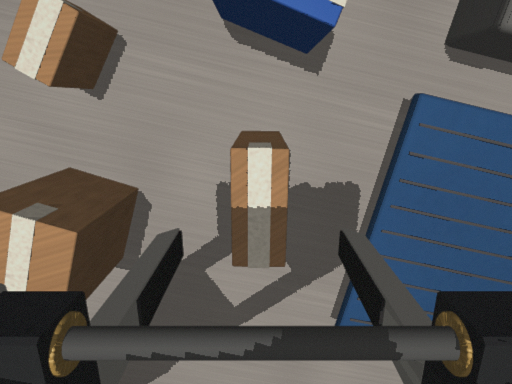

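The wrist picture shows the target's top between pixels (231,150), (289,150), (287,266) and (233,266), square to the jaws and with the tape along its length.

Run:
```python
from h import *
np.set_printoptions(precision=4,suppress=True)
q=ray("wrist",[(231,150),(289,150),(287,266),(233,266)],.14)[:,:2]; c=q.mean(0)
print(q,c)
for a,b in((1,0),(2,1),(2,3),(3,0)): d=q[a]-q[b]; print(np.hypot(*d),np.degrees(np.arctan2(d[1],d[0])))
s=arm.state();M=R.from_rotvec(s["orientation"]).as_matrix()
print(M.T@(np.r_[c,.081]-s["position"])/.02)
```

```text
[[ 0.5862 -0.3645]
 [ 0.5958 -0.4074]
 [ 0.5002 -0.4294]
 [ 0.4903 -0.385 ]] [ 0.5431 -0.3966]
0.043900899010323666 -77.44235889584323
0.09806498789378865 -166.98743224061303
0.04553605081686261 -77.43630771367656
0.0980704463863732 -167.9427746721806
[ 0.0043  6.1816 -0.1474]
```

Both cameras agree to within 2 mm. I'll descend and grip.

>>> jog_arm(
  plan=[
    [[0,0.9,-0.14,0,0,0,0],[0,0.9,0,0,0,0,0],[0,0.9,0,0,0,0,0],[0,0.9,0,0,0,0,0],[0,0.9,0,0,0,0,0],[0,0.9,0,0,0,0,0],[0,0.78,0,0,0,0,0],[0,0,0,0,0,0,0],[0,0,0,0,0,0,1],[0,0,0,0,0,0,1]],
  ],
  newtons=25,
)

```text
clock: 2.7
position: [0.5423, -0.3986, 0.0829]
orientation: [-1.304, 1.047, -1.049]
force: [-0.1, -0.4, 0.5]
width: 0.0842
```

>>> jog_arm(
  plan=[
    [[0,0,0,0,0,0,1],[0,0,0,0,0,0,1],[0,0,0,0,0,0,1],[0,0,0,0,0,0,1],[0,0,0,0,0,0,1],[0,0,0,0,0,0,1]],
  ],
)

```text
clock: 3.2
position: [0.5425, -0.3972, 0.0821]
orientation: [-1.303, 1.048, -1.047]
force: [-1.5, 1.3, 4.3]
width: 0.045
```

>>> jog_arm(
  plan=[
    [[0,-0.5,0,0,0,0,1],[0,-1,0,0,0,0,1],[0,-1,0,0,0,0,1],[0,-1,0,0,0,0,1],[0,-1,0,0,0.91,0,1],[0,-1,0,0,0.91,0,1],[0,-1,0,0,0.91,0,1],[0,-1,0,0,0.91,0,1],[0,-1,0,0,0.91,0,1],[0,0,0,0,0,0,1]],
  ],
)

```text
clock: 4.03
position: [0.5441, -0.3994, 0.2571]
orientation: [-1.073, 1.391, -1.406]
force: [0.5, -1.3, -2.5]
width: 0.0447
```

Run:
```python
from h import *
np.set_printoptions(precision=4,suppress=True)
s=arm.state();M=R.from_rotvec(s["orientation"]).as_matrix()
print(s["position"],s["width"],s["force"],np.degrees(np.arctan2(M[1,0],M[0,0])),M)
print(M.T@(np.r_[.601,.2147,s["position"][2]]-s["position"])/.02)
cv2.imwrite("pics/s2.png",arm.snapshot("side"))
```

```text
[ 0.5441 -0.3994  0.2571] 0.044744849879896874 [ 0.4599 -1.3026 -2.4761] -104.93563054912075 [[-0.2577  0.0059  0.9662]
 [-0.9662 -0.0059 -0.2577]
 [ 0.0042 -1.      0.0073]]
[-30.3989  -0.1646  -5.1617]
```

View pics/s2.png

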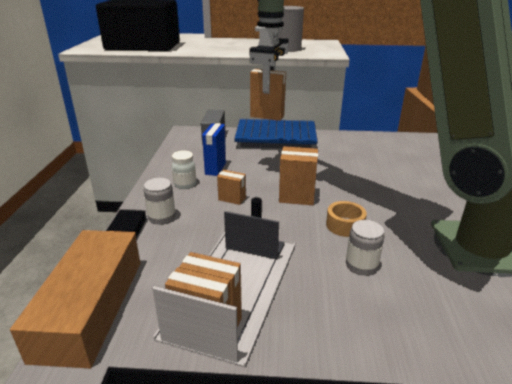

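The side view shows the carton held upright at (267,95), well clear of the table. I'll carry it to the rack.

>>> jog_arm(
  plan=[
    [[-0.6,0,-0.1,0,0,0,1],[-1,0,-0.17,0,0,0,1],[-1,0,-0.17,0,0,0,1],[-1,0,-0.17,0,0,0,1],[-1,0,-0.17,0,0,0,1],[-1,0,-0.17,0,0,0,1],[-1,0,-0.17,0,0,0,1],[-1,0,-0.17,0,0,0,1],[-1,0,-0.17,0,0,0,1],[-1,0,-0.17,0,0,0,1]],
  ],
)

```text
clock: 4.92
position: [0.5584, -0.2009, 0.2487]
orientation: [-1.079, 1.401, -1.391]
force: [-0.1, 0.2, -3.7]
width: 0.0448
```

>>> jog_arm(
  plan=[
    [[-1,0,-0.17,0,0,0,1],[-1,0,-0.17,0,0,0,1],[-1,0,-0.17,0,0,0,1],[-1,0,-0.17,0,0,0,1],[-1,0,-0.17,0,0,0,1],[-1,0,-0.17,0,0,0,1],[-1,0,-0.17,0,0,0,1],[-1,0,-0.17,0,0,0,1],[-1,0,-0.17,0,0,0,1],[-1,0,-0.17,0,0,0,1]],
  ],
)

```text
clock: 5.75
position: [0.5763, 0.0004, 0.2488]
orientation: [-1.081, 1.401, -1.393]
force: [0.4, 0.3, -4.5]
width: 0.0447
```

>>> jog_arm(
  plan=[
    [[-1,0,-0.17,0,0,0,1],[-1,0,-0.17,0,0,0,1],[-1,0,-0.17,0,0,0,1],[-1,0,-0.17,0,0,0,1],[-1,0,-0.17,0,0,0,1],[-1,0,-0.17,0,0,0,1],[-1,0,-0.17,0,0,0,1],[-0.5,0,-0.1,0,0,0,1],[0,0,0,0,0,0,1],[0,0,0,0,0,0,1]],
  ],
)

```text
clock: 6.58
position: [0.5907, 0.1499, 0.2501]
orientation: [-1.08, 1.398, -1.396]
force: [-0.2, 0.6, -4.7]
width: 0.0448
```

Run:
```python
from h import *
np.set_printoptions(precision=4,suppress=True)
s=arm.state();M=R.from_rotvec(s["orientation"]).as_matrix()
print(s["clock"],s["position"],s["width"],s["force"],np.degrees(np.arctan2(M[1,0],M[0,0])),M,s["joints"])
print(M.T@(np.r_[.601,.2147,s["position"][2]]-s["position"])/.02)
i=arm.camera_info("wrist"); cv2.imwrite("pics/w3.png",arm.snapshot("wrist"))
cv2.imwrite("pics/t3.png",arm.snapshot("top"))
cv2.imwrite("pics/s3.png",arm.snapshot("side"))
```

```text
6.5833 [0.5907 0.1499 0.2501] 0.04481471299271861 [-0.1884  0.6237 -4.6758] -104.7372639441656 [[-0.2544 -0.0032  0.9671]
 [-0.9671 -0.0013 -0.2544]
 [ 0.002  -1.     -0.0027]] [ 0.1071  0.2519  1.3941 -0.0009  1.4989  1.9352]
[-3.2636 -0.0058 -0.3284]
```

View pics/w3.png

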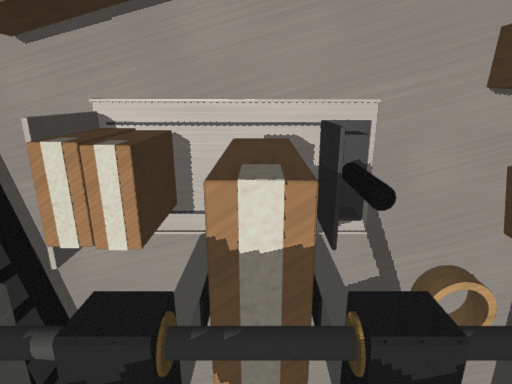

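View pics/s3.png

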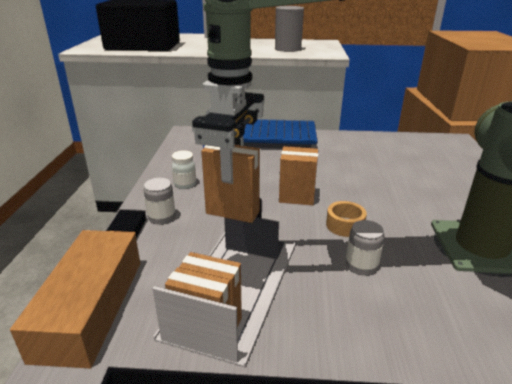

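Run:
```python
import cv2
a=cv2.imread("pics/w3.png")
cv2.imwrite("pics/c3.png",cv2.resize(a[90:265,15:195],None,fx=4,fy=3.4,interpolation=cv2.INTER_CUBIC))
cv2.imwrite("pics/c4.png",cv2.resize(a[90:265,300:410],None,fx=4,fy=3.4,interpolation=cv2.INTER_CUBIC))
```

```text
(no output)
```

View pics/c3.png

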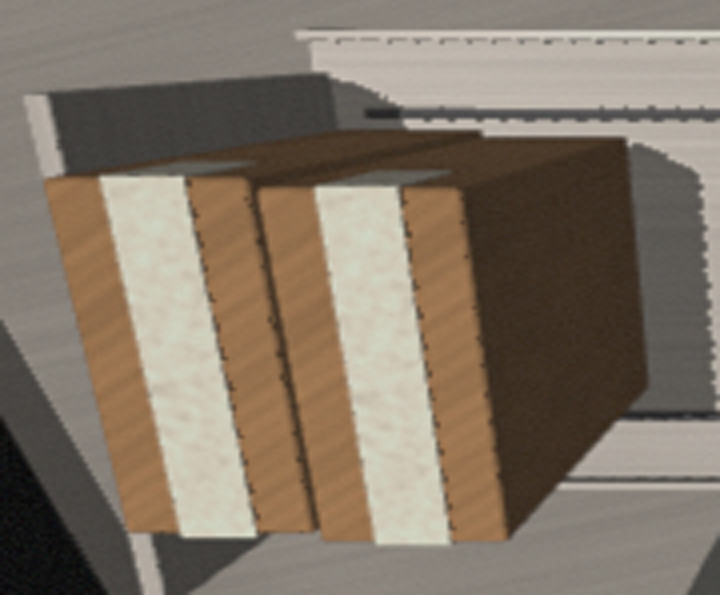

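View pics/c4.png

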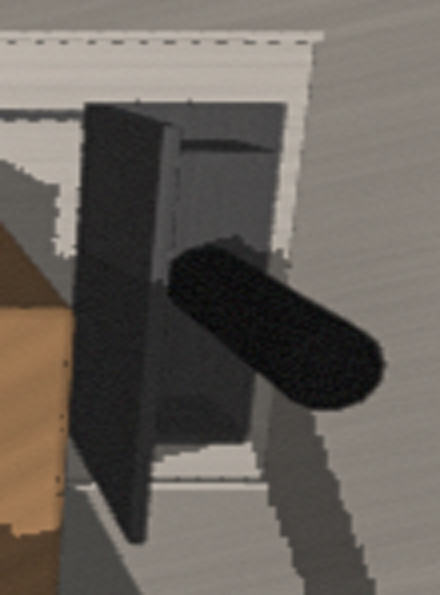

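Run:
```python
from h import *
np.set_printoptions(precision=4,suppress=True)
q=ray("wrist",crop([(262,187),(463,187),(510,540),(322,542)],(4,3.4),(15,90)),.146)
p=ray("wrist",crop([(337,362)],(4,3.4),(300,90)),.136)
w=ray("wrist",crop([(50,95)],(4,3.4),(15,90)),.136)
k=ray("wrist",crop([(323,35)],(4,3.4),(300,90)),.018)
c=np.array([.5898,.1799]);a=np.radians(-14.7);X=np.array([np.cos(a),np.sin(a)]);Y=np.array([-np.sin(a),np.cos(a)])
for n,v in(("neigh",q),("post",p),("wallcorner",w),("corner",k)):
    d=v[:,:2]-c; print(n,np.c_[d@X,d@Y].tolist(), v[:,:2].mean(0))
print("nc",(q[:,:2].mean(0)-c)@X,(q[:,:2].mean(0)-c)@Y, [np.degrees(np.arctan2(*(q[i]-q[j])[:2][::-1])) for i,j in((0,1),(1,2),(0,3))])
```

```text
neigh [[0.05505350986390021, 0.12808069087754403], [0.05485336658834069, 0.08400721244799754], [-0.04520575748491017, 0.08453509179008695], [-0.04559714397950404, 0.1299842420936602]] [0.6215 0.2818]
post [[0.0034873230764639533, -0.14758853285346207]] [0.5557 0.0363]
wallcorner [[0.07784330913185973, 0.17667737491711363]] [0.7099 0.331 ]
corner [[0.0906099952363501, -0.17740507768289762]] [ 0.6324 -0.0147]
nc 0.004775993746956676 0.10665180930232215 [np.float64(75.03981436067619), np.float64(-15.002271062992923), np.float64(-15.783474829500557)]
```

The wrist view agrees with the top view. The neighbour's near face is at rack y = 84 mm with x offset about +4 mm, and the post is at y = -148 mm. I'll go over the gap and lower.

>>> jog_arm(
  plan=[
    [[-1,0,-0.1,0,0,0,1],[-1,0,-0.1,0,0,0,1],[-1,0,-0.08,0,0,0,1],[-0.26,0,0,0,0,0,1],[0,0,0,0,0,0,1],[0,1,0,0,0,0,1],[0,1,0,0,0,0,1],[0,1,0,0,0,0,1],[0,0.5,0,0,0,0,1],[0,0,0,0,0,0,1]],
  ],
)

```text
clock: 7.57
position: [0.6009, 0.2123, 0.1781]
orientation: [-1.082, 1.402, -1.398]
force: [-0.7, -0.4, -4.8]
width: 0.0448
```

Run:
```python
from h import *
np.set_printoptions(precision=4,suppress=True)
s=arm.state();M=R.from_rotvec(s["orientation"]).as_matrix()
print(s["clock"],s["position"],s["force"],s["qd"])
print(M.T@(np.r_[.602,.2144,.0881]-s["position"])/.02)
cv2.imwrite("pics/s4.png",arm.snapshot("side"))
```

```text
7.5667 [0.6009 0.2123 0.1781] [-0.7482 -0.3955 -4.8183] [ 0.0063 -0.026  -0.0498  0.0033  0.0233  0.0027]
[-0.1346  4.5016  0.0523]
```

View pics/s4.png

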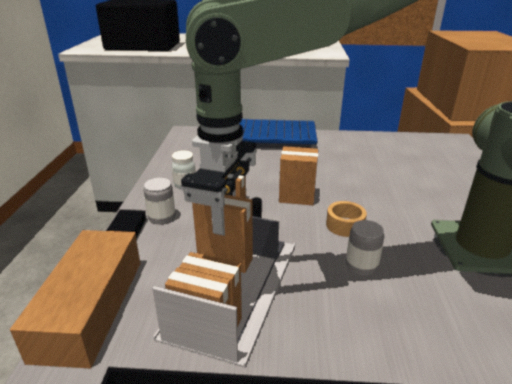

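The carton is in line with the gap at (222,235), clear of the neighbours. I'll lower the rest of the way, slowly at the end.

>>> jog_arm(
  plan=[
    [[0,0.8,0,0,0,0,1],[0,0.8,0,0,0,0,1],[0,0.8,0,0,0,0,1],[0,0.8,0,0,0,0,1],[0,0.6,0,0,0,0,1],[0,0.3,0,0,0,0,1],[0,0.15,0,0,0,0,1],[0,0,0,0,0,0,1],[0,0,0,0,0,0,1],[0,0,0,0,0,0,1]],
  ],
)

```text
clock: 8.45
position: [0.6044, 0.2145, 0.0983]
orientation: [-1.073, 1.396, -1.398]
force: [0.4, -0.4, -4.1]
width: 0.0448
```

>>> jog_arm(
  plan=[
    [[0,0.1,0,0,0,0,1],[0,0.1,0,0,0,0,1],[0,0,0,0,0,0,1],[0,0,0,0,0,0,1]],
  ],
)

```text
clock: 8.78
position: [0.6031, 0.2143, 0.0927]
orientation: [-1.076, 1.398, -1.397]
force: [-0.3, 0.1, -5.2]
width: 0.0448
```

>>> jog_arm(
  plan=[
    [[0,0.1,0,0,0,0,1],[0,0.08,0,0,0,0,1],[0,0,0,0,0,0,1],[0,0,0,0,0,0,1]],
  ],
)

```text
clock: 9.12
position: [0.6031, 0.2143, 0.0889]
orientation: [-1.076, 1.398, -1.397]
force: [0.7, -0.3, -4.6]
width: 0.0448
```

>>> jog_arm(
  plan=[
    [[0,0.05,0,0,0,0,1],[0,0.05,0,0,0,0,1],[0,0,0,0,0,0,1],[0,0,0,0,0,0,1]],
  ],
)

```text
clock: 9.45
position: [0.6037, 0.2144, 0.088]
orientation: [-1.074, 1.397, -1.398]
force: [-0.5, -0.2, 0.8]
width: 0.0449
```

That's contact, with the weight off the arm. I'll open part way to about 60 mm and check before rising.

>>> jog_arm(
  plan=[
    [[0,0,0,0,0,0,0.37],[0,0,0,0,0,0,0.37],[0,0,0,0,0,0,0.37],[0,0,0,0,0,0,0.37],[0,0,0,0,0,0,0.37]],
  ],
)

```text
clock: 9.87
position: [0.6036, 0.2144, 0.0875]
orientation: [-1.075, 1.397, -1.398]
force: [-0.1, 0.3, 0.5]
width: 0.0591
```

>>> jog_arm(
  plan=[
    [[0,-0.3,0,0,0,0,0.37],[0,-1,0,0,0,0,0.37],[0,-1,0,0,0,0,0.37],[0,-1,0,0,0,0,0.37],[0,-1,0,0,0,0,0.37],[0,-1,0,0,0,0,0.37],[0,-0.7,0,0,0,0,0.37],[0,0,0,0,0,0,0.37],[0,0,0,0,0,0,0.37]],
  ],
)

```text
clock: 10.62
position: [0.6041, 0.2145, 0.2086]
orientation: [-1.073, 1.396, -1.398]
force: [-0.4, 0.5, -0.3]
width: 0.0589
```

Run:
```python
from h import *
np.set_printoptions(precision=4,suppress=True)
s=arm.state();print(s["position"],s["width"],s["force"])
i=arm.camera_info("wrist"); cv2.imwrite("pics/w5.png",arm.snapshot("wrist")); print({k:np.array(v).tolist() for k,v in i.items()})
cv2.imwrite("pics/s5.png",arm.snapshot("side"))
```

```text
[0.6041 0.2145 0.2086] 0.058876022804897156 [-0.3871  0.5198 -0.3314]
{'fx': 324.77023371593447, 'fy': 324.77023371593447, 'cx': 260.4042014391086, 'cy': 194.57651796945, 'origin': [0.6846613112818734, 0.19285438018231948, 0.389431395482417], 'orientation': [1.797176086702642, -2.3374501468829227, -0.33768032105165685]}
```

View pics/w5.png

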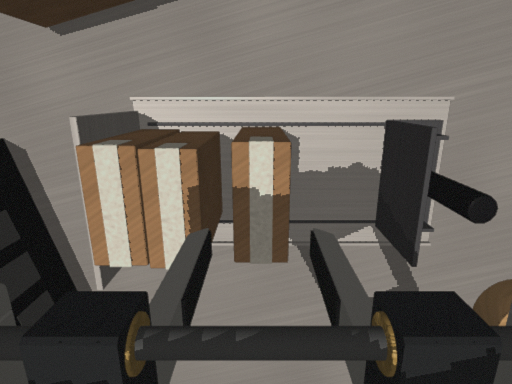

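View pics/s5.png

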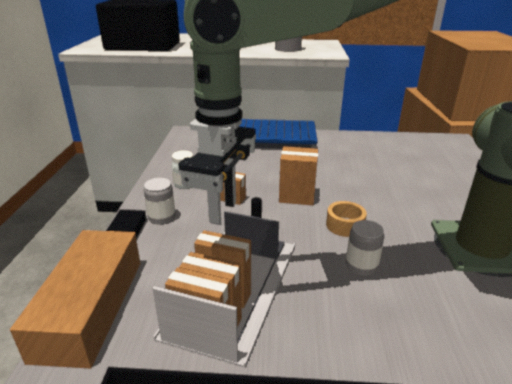

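The carton stands upright in the gap at wrist (262,200), roughly in line with the neighbour at (172,205). The post top is at (482,209). Next I go to the post and turn the jaws to lie along rack x.

Run:
```python
from h import *
print(ray("wrist",[(482,209)],.136), ray("wrist",[(234,138),(289,138),(287,262),(236,262)],.146).round(4).tolist(), ray("wrist",[(142,146),(195,146),(197,268),(151,268)],.146).mean(0))
```

```text
[[0.55291844 0.03984065 0.136     ]] [[0.6612, 0.2184, 0.146], [0.6508, 0.1794, 0.146], [0.5526, 0.2045, 0.146], [0.5635, 0.2451, 0.146]] [0.61971123 0.28155665 0.146     ]
```

>>> jog_arm(
  plan=[
    [[1,0,0,0,0,0,0.37],[1,0,0,0,0,0,0.37],[1,0,0,0,0,0,0.37],[1,0,0,0,0,0,0],[1,0,0,0,0,0,0],[1,0,0,0,0,0,0],[1,0,0,0,0,0,0],[1,0,0,0,0,0,0],[1,0,0,0,0,0,0],[0.3,0,-0.12,0,0,0,0]],
  ],
)

```text
clock: 11.55
position: [0.5518, 0.0329, 0.2054]
orientation: [-1.077, 1.401, -1.399]
force: [0.1, 0.0, 0.6]
width: 0.0938
```

>>> jog_arm(
  plan=[
    [[0,0,0,0,-1,0,0],[0,0,0,0,-1,0,0],[0,0,0,0,-1,0,0],[0,0,0,0,-1,0,0],[0,0,0,0,-1,0,0],[0,0,0,0,-1,0,0],[0,0,0,0,-1,0,0],[0,0,0,0,-1,0,0],[0,0,0,0,-1,0,0],[0,0,0,0,-1,0,0]],
  ],
)

```text
clock: 12.38
position: [0.5525, 0.036, 0.2058]
orientation: [-1.484, 0.61, -0.606]
force: [0.2, -0.4, -0.4]
width: 0.0942
```

>>> jog_arm(
  plan=[
    [[0,0,0,0,-1,0,0],[0,0,0,0,-1,0,0],[0,0,0,0,-1,0,0],[0,0,0,0,-1,0,0],[0,0,0,0,-1,0,0],[0,0,0,0,0,0,0],[0,0,0,0,0,0,0]],
  ],
)

```text
clock: 12.97
position: [0.5527, 0.0357, 0.2062]
orientation: [-1.561, 0.207, -0.204]
force: [-0.4, -0.6, 0.1]
width: 0.0941
```

Run:
```python
from h import *
np.set_printoptions(precision=4,suppress=True)
s=arm.state();M=R.from_rotvec(s["orientation"]).as_matrix()
print(s["clock"],s["position"],s["width"],np.degrees(np.arctan2(M[1,0],M[0,0])),s["joints"]);print(M)
i=arm.camera_info("wrist"); cv2.imwrite("pics/w6.png",arm.snapshot("wrist"))
cv2.imwrite("pics/t6.png",arm.snapshot("top"))
```

```text
12.9667 [0.5527 0.0357 0.2062] 0.09408831640898092 -14.977839253057272 [-0.0919  0.1627  1.5915  0.0003  1.3893  0.1695]
[[ 0.966  -0.0018  0.2584]
 [-0.2584  0.0005  0.966 ]
 [-0.0019 -1.     -0.    ]]
```

View pics/w6.png

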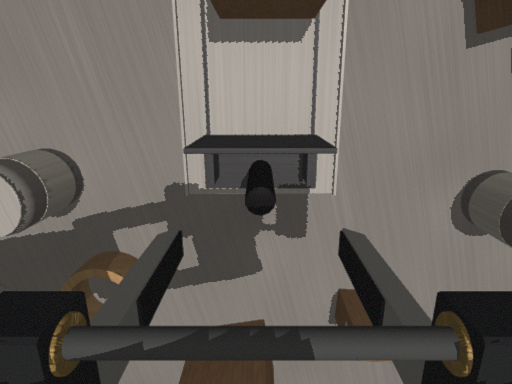

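The post sits centred between the jaws, with its cap at about (260,201). I'll compute how far to go.

Run:
```python
from h import *
np.set_printoptions(precision=4,suppress=True)
s=arm.state();M=R.from_rotvec(s["orientation"]).as_matrix()
p=ray("wrist",[(260,201)],.136)[0]; print(p, M.T@(np.r_[p[:2],.097]-s["position"])/.02)
```

```text
[0.5538 0.0384 0.136 ] [0.008  5.4824 0.1513]
```

>>> jog_arm(
  plan=[
    [[0,0.9,0.15,0,0,0,0],[0,0.9,0,0,0,0,0],[0,0.9,0,0,0,0,0],[0,0.9,0,0,0,0,0],[0,0.9,0,0,0,0,0],[0,0.9,0,0,0,0,0],[0,0,0,0,0,0,0],[0,0,0,0,0,0,0]],
  ],
)

```text
clock: 13.73
position: [0.553, 0.0382, 0.0982]
orientation: [-1.561, 0.207, -0.202]
force: [0.2, 0.4, -0.2]
width: 0.0939
```

>>> jog_arm(
  plan=[
    [[0,0,0,0,0,0,1],[0,0,0,0,0,0,1],[0,0,0,0,0,0,1],[0,0,0,0,0,0,1],[0,0,0,0,0,0,1],[0,0,0,0,0,0,1],[0,0,0,0,0,0,1],[0,0,0,0,0,0,1],[0,0,0,0,0,0,1],[0,0,0,0,0,0,1]],
  ],
  newtons=40,
)

```text
clock: 14.57
position: [0.5541, 0.038, 0.0992]
orientation: [-1.561, 0.204, -0.203]
force: [-0.6, 0.1, -0.3]
width: 0.031
```

>>> jog_arm(
  plan=[
    [[0,0,0,0,0,0,1],[0,0,0,0,0,0,1],[0,0,0,0,0,0,1],[0,0,0,0,0,0,1]],
  ],
)

```text
clock: 14.9
position: [0.5528, 0.0383, 0.0991]
orientation: [-1.561, 0.206, -0.201]
force: [-5.2, 0.9, 3.9]
width: 0.0255
```

Gripped at 25.5 mm. I'll slide the stop, quickly at first and slowing before it meets the carton.

>>> jog_arm(
  plan=[
    [[0,0,0.3,0,0,0,1],[0,0,0.6,0,0,0,1],[0,0,0.6,0,0,0,1],[0,0,0.6,0,0,0,1],[0,0,0.6,0,0,0,1],[0,0,0.6,0,0,0,1],[0,0,0.6,0,0,0,1],[0,0,0.6,0,0,0,1],[0,0,0.4,0,0,0,1],[0,0,0.2,0,0,0,1]],
  ],
)

```text
clock: 15.73
position: [0.5791, 0.1375, 0.0991]
orientation: [-1.562, 0.205, -0.201]
force: [-5.0, -0.8, 4.8]
width: 0.0254
```

>>> jog_arm(
  plan=[
    [[0,0,0.15,0,0,0,1],[0,0,0.15,0,0,0,1],[0,0,0.15,0,0,0,1],[0,0,0.15,0,0,0,1],[0,0,0.15,0,0,0,1],[0,0,0.15,0,0,0,1],[0,0,0.15,0,0,0,1],[0,0,0.15,0,0,0,1],[0,0,0,0,0,0,1],[0,0,0,0,0,0,1]],
  ],
)

```text
clock: 16.57
position: [0.5849, 0.1595, 0.0991]
orientation: [-1.563, 0.206, -0.201]
force: [-6.2, -1.3, 5.0]
width: 0.0254
```

Run:
```python
from h import *
np.set_printoptions(precision=4,suppress=True)
s=arm.state();d=s["position"][:2]-np.array([.5898,.1799]);a=np.radians(-14.7)
print(s["clock"],s["position"],s["force"],d@[np.cos(a),np.sin(a)],d@[-np.sin(a),np.cos(a)])
cv2.imwrite("pics/w7.png",arm.snapshot("wrist"));cv2.imwrite("pics/s7.png",arm.snapshot("side"))
```

```text
16.5667 [0.5849 0.1595 0.0991] [-6.2364 -1.3107  4.9856] 0.0004574967874437763 -0.02097734030901625
```

View pics/w7.png

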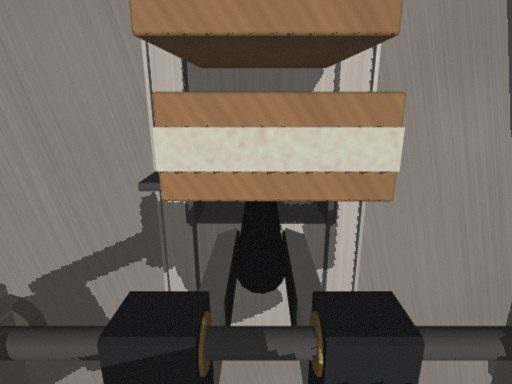

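View pics/s7.png

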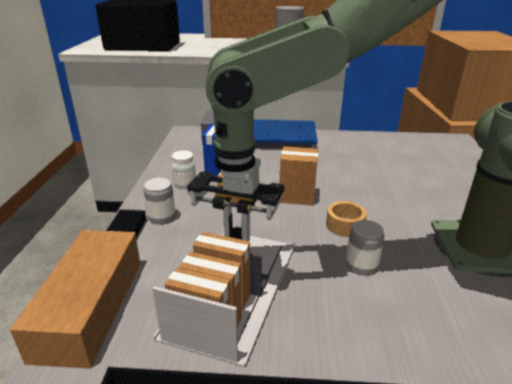

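The carton stands square just ahead of the stop, at wrist (275,145), with a gap still left to the neighbour at (262,40). About 20 mm remain, so I'll go slowly and watch the force.

>>> jog_arm(
  plan=[
    [[0,0,0.15,0,0,0,1],[0,0,0.15,0,0,0,1],[0,0,0.15,0,0,0,1],[0,0,0.15,0,0,0,1],[0,0,0.1,0,0,0,1],[0,0,0,0,0,0,1],[0,0,0,0,0,0,1]],
  ],
)

```text
clock: 17.25
position: [0.5885, 0.173, 0.0991]
orientation: [-1.563, 0.206, -0.201]
force: [-6.0, -1.7, 5.0]
width: 0.0254
```

>>> jog_arm(
  plan=[
    [[0,0,0.08,0,0,0,1],[0,0,0.08,0,0,0,1],[0,0,0,0,0,0,1]],
  ],
)

```text
clock: 17.5
position: [0.5892, 0.1758, 0.0991]
orientation: [-1.563, 0.206, -0.201]
force: [-7.1, -1.9, 5.1]
width: 0.0254
```

```bash
cat > st.py <<'E'
from h import *
np.set_printoptions(precision=4,suppress=True)
s=arm.state();d=s["position"][:2]-np.array([.5898,.1799]);a=np.radians(-14.7)
f=s["force"][:2]; Y=np.array([-np.sin(a),np.cos(a)])
print(s["clock"],s["position"],s["force"],"rack y",d@Y,"Fy",f@Y)
E
python3 st.py
```

```text
17.5 [0.5892 0.1758 0.0991] [-7.0791 -1.8875  5.0607] rack y -0.0041603822540375295 Fy -3.622118154751578
```

>>> jog_arm(
  plan=[
    [[0,0,0.07,0,0,0,1],[0,0,0.05,0,0,0,1],[0,0,0,0,0,0,1],[0,0,0,0,0,0,1]],
  ],
)

```text
clock: 17.83
position: [0.5898, 0.178, 0.0991]
orientation: [-1.563, 0.206, -0.201]
force: [-7.9, -2.8, 5.1]
width: 0.0253
```

```bash
python3 st.py
python3 - <<'E'
from h import *
cv2.imwrite("pics/w8.png",arm.snapshot("wrist"))
E
```

```text
17.8333 [0.5898 0.178  0.0991] [-7.9083 -2.7501  5.1251] rack y -0.0018731612194606499 Fy -4.666829105855024
```

View pics/w8.png

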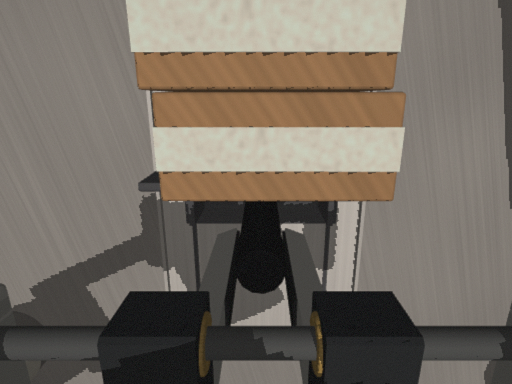

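Only a slit of about 1 mm is left at row 91. A little more, until the force rises.

>>> jog_arm(
  plan=[
    [[0,0,0.06,0,0,0,1],[0,0,0.04,0,0,0,1],[0,0,0,0,0,0,1],[0,0,0,0,0,0,1]],
  ],
)

```text
clock: 18.22
position: [0.59, 0.1788, 0.0991]
orientation: [-1.565, 0.207, -0.2]
force: [-8.2, -4.7, 6.6]
width: 0.0253
```

```bash
python3 st.py
```

```text
18.2167 [0.59   0.1788 0.0991] [-8.2087 -4.7077  6.6115] rack y -0.0009819205320058374 Fy -6.636624274652409
```

>>> jog_arm(
  plan=[
    [[0,0,0.05,0,0,0,1],[0,0,0.05,0,0,0,1],[0,0,0,0,0,0,1],[0,0,0,0,0,0,1]],
  ],
)

```text
clock: 18.55
position: [0.5903, 0.1799, 0.0991]
orientation: [-1.567, 0.207, -0.2]
force: [-8.1, -7.5, 7.4]
width: 0.0253
```

```bash
python3 st.py
python3 - <<'E'
from h import *
cv2.imwrite("pics/w9.png",arm.snapshot("wrist"))
cv2.imwrite("pics/s9.png",cv2.resize(arm.snapshot("side")[200:370,140:320],None,fx=4,fy=3.5,interpolation=cv2.INTER_CUBIC))
E
```

```text
18.55 [0.5903 0.1799 0.0991] [-8.1058 -7.4919  7.3649] rack y 0.00010207587633679896 Fy -9.303579619798722
```

View pics/w9.png

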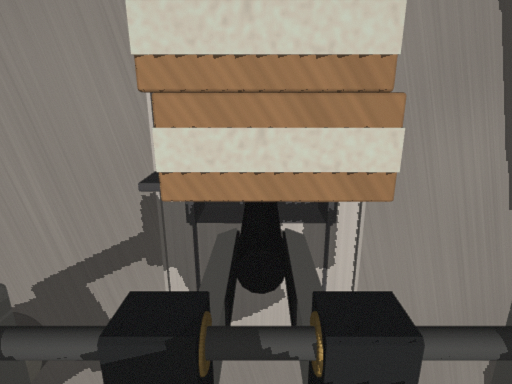

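View pics/s9.png

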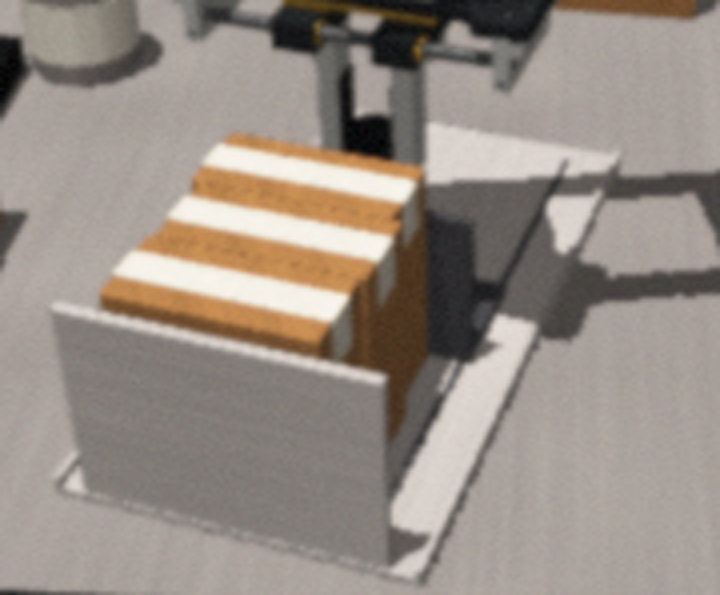

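The row is closed and square, with the carton and neighbour tops a few mm apart across the row. Force is up to 9 N at the expected stop position. I'll release and back off.

>>> jog_arm(
  plan=[
    [[0,0,-0.05,0,0,0,0],[0,0,0,0,0,0,0],[0,0,0,0,0,0,0],[0,0,0,0,0,0,0],[0,0,0,0,0,0,0],[0,0,0,0,0,0,0],[0,0,0,0,0,0,0]],
  ],
)

```text
clock: 19.23
position: [0.5923, 0.1818, 0.0992]
orientation: [-1.561, 0.203, -0.204]
force: [0.3, -0.3, 0.4]
width: 0.0683
```

>>> jog_arm(
  plan=[
    [[0,-0.5,0,0,0,0,0],[0,-1,0,0,0,0,0],[0,-1,0,0,0,0,0],[0,-1,0,0,0,0,0],[0,-1,0,0,0,0,0],[0,-1,0,0,0,0,0],[0,-1,-0.5,0,0,0,0],[0,-0.5,-1,0,0,0,0],[0,0,-1,0,0,0,0],[0,0,-1,0,0,0,0]],
  ],
)

```text
clock: 20.07
position: [0.575, 0.1136, 0.2417]
orientation: [-1.561, 0.2, -0.206]
force: [-0.1, -0.1, 0.0]
width: 0.0938
```

>>> jog_arm(
  plan=[
    [[0,0,-1,0,0,0,0],[0,0,-1,0,0,0,0],[0,0,-1,0,0,0,0],[0,0,-1,0,0,0,0],[0,0,-0.5,0,0,0,0],[0,0,0,0,0,0,0],[0,0,0,0,0,0,0]],
  ],
)

```text
clock: 20.65
position: [0.5514, 0.0271, 0.2398]
orientation: [-1.56, 0.203, -0.205]
force: [0.9, -0.2, -0.7]
width: 0.094
```

```bash
python3 st.py
python3 - <<'E'
from h import *
i=arm.camera_info("wrist")
print({k:np.array(v).tolist() for k,v in i.items()})
cv2.imwrite("pics/w10.png",arm.snapshot("wrist"))
a=arm.snapshot("top");cv2.imwrite("pics/t10.png",cv2.resize(a[135:250,80:250],None,fx=4.7,fy=4.7,interpolation=cv2.INTER_CUBIC))
cv2.imwrite("pics/s10.png",arm.snapshot("side"))
E
```

```text
20.65 [0.5514 0.0271 0.2398] [ 0.892  -0.1995 -0.6946] rack y -0.15751071790575544 Fy 0.03339769097645778
{'fx': 324.77023371593447, 'fy': 324.77023371593447, 'cx': 260.4042014391086, 'cy': 194.57651796945, 'origin': [0.5731893503417516, 0.10745557873455874, 0.42053994397356226], 'orientation': [2.8302559530107185, -0.3715599737437078, -0.05273892325689403]}
```

View pics/w10.png

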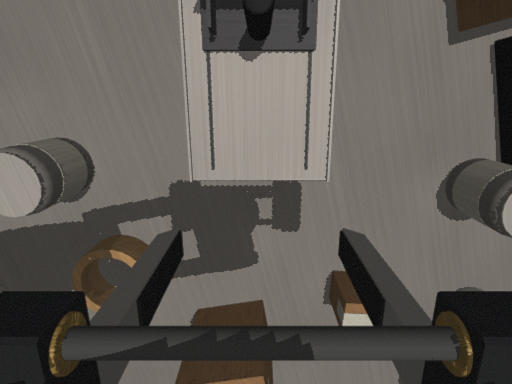

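View pics/t10.png

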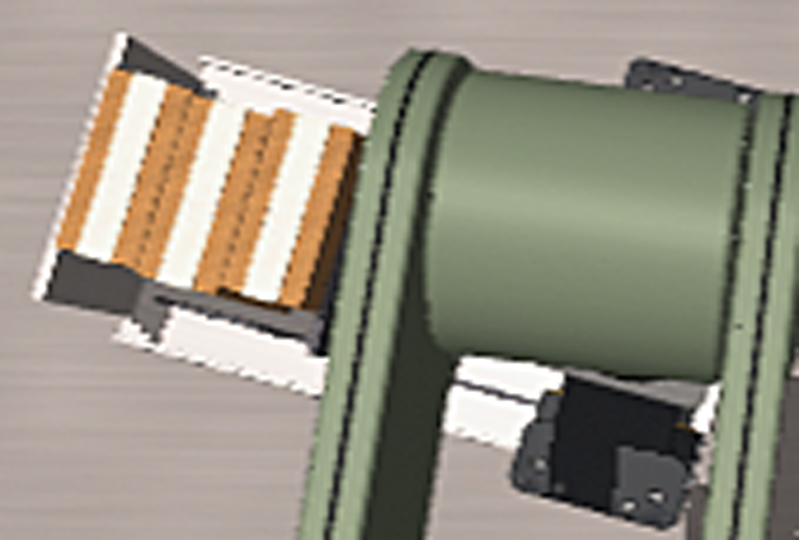

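View pics/s10.png

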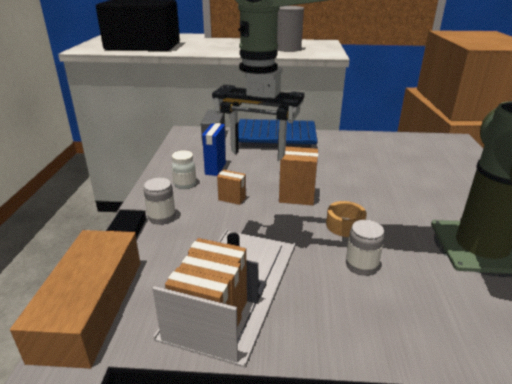

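The robot is clear and the row is tight in both views: top view tapes at (110,165), (190,195) and (285,210) are parallel, and the carton is about 5 mm off across. Handing in.

Run:
```python
from h import *
q=ray("top",crop([(275,108),(358,130),(302,308),(222,290)],4.7,(80,135)),.146)[:,:2].mean(0)-np.array([.5898,.1799])
a=np.radians(-14.7);print("carton in rack",q@[np.cos(a),np.sin(a)],q@[-np.sin(a),np.cos(a)])
print(arm.close_job())
```

```text
carton in rack 0.007916417174864193 0.06110868062914694
the job is handed in; nothing more can be done
None
```

I loaded the third brown carton (top-view pixel (386,210), the 45 mm thick one) and slid the stop up to close the row. I handed the job in at about 21 s of the 48 s allowed; the hand-in reports no verdict.

- **Carton placing:** I gripped it across its 45 mm, stood it upright about 25 mm short of the neighbour, and let the stop push it home. The last top view puts it at rack x ≈ 8 mm, y ≈ 61 mm. Closed tight would be y = 61.5 mm. It is about 3–5 mm off the neighbour across the row, where 20 mm is allowed, and it looks upright and square.
- **Stop position:** I gripped the post and pushed until the force along the row rose to about 9 N. The grip point was then at rack y ≈ 0 mm by my estimate, against the expected -1 mm for a tight row. That difference is within my rack estimate's error of about 2 mm.
- **After release:** The side and top views show no gap between the cartons, and the gripper is clear of everything. I judged the slack from those views and the push force. I did not measure the stop again after letting go, because the arm hid it in the top view.

No check failed. The blue carton and the other look-alikes were not touched.

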